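Seat a sample capsule with the collared gauge rod and show the rod's tip to the reader

ROBOT

A 6-joint arm with a two-finger parallel gripper is mounted at the origin on a cart in front of the work surface, level with it; the furniture and walls round the work are solid. World frame = base frame: x ahead of the robot, y to its left, z up, the work surface at z = 0. Lengths are in m, angles in rad, forces in N, time in s.
With the tool pointing down it reaches from about 0.4 to 0.925 m from the base axis. Payload 3.4 kg.
Tool frame: the origin (TCP) lies on the centre line of the jaws, within the pads' length; the fingertips stand 25 mm ahead of it and the grasp point (between the pads) lies 6 mm ahead of it; z points along the fingers, y is the line along which they close (so a half turn about z gives the same grasp; the last joint's range is limited). The gripper opens to 85 mm and grips with 20 to 120 N. Pads are 22 mm wide; open, the fingers measure 114 mm over their backs; the gripper's body (76 mm by 85 mm) begins 54 mm behind the grasp point. The pads swing forward as they close: fully open they stand 13 mm farther back than shut.
Start: joints at [-1.312, 0.307, 1.506, -0, 1.328, -0.073], TCP at [0.188, -0.543, 0.256] pointing down, gripper open.
Joint ranges: [-3.12, 3.12], [-1.05, 2.28], [0.14, 2.33], [-1.42, 4.57], [0.1, 2.73], [-2.68, 2.68]. Speed limits (rad/s): [2.57, 2.57, 3.14, 3.14, 3.14, 3.14].

INTERFACE

Orientations are given as a unit quaternion [x, y, z, w].
In Python, from bench import env gives the robot as it stands.
- The arm moves only by the tool step_arm, never from a script. Its argument "motion" is text: rows parted by semicolons, each of 6 numbers parted by spaces: the shift along the tool's x, y, z in mm, then the turn, a rotation vector about the tool's x, y, z in rad. A call has 1 to 20 rows; each row shifts and turns the commanded pose from where the row before left it, along the tool's axes as they then stand; what a row does not reach is not made up. A row lasts 1/10 s, in which the tool goes at most 50 mm and 8.59 degrees, less where a joint would pass 70% of its speed; a pose out of reach is approached as far as the arm can. A call is refused whole if a number of a shift passes 50 or a number of a turn 0.15, either way. A call with a gripper value outside its range is refused whole. "grip" is the finger opening in mm, from 0 to 85.4, set as the call begins (left out, the last holds). The fingers move at their own pace and stop on an object; "grip_force" is the grip in N (left out, the last holds). Time passes only in rows, so rows that do not move let the fingers close. It gives the time, the measured TCP pose, the force, the opening and the grip force at its end, in the units of the state.
- env.get_state(): the state, without advancing time (a new reading comes with each control period).
- env.camera(name): name is "scene" or "side" or "wrist"; returns a dict with "frame" (400x640x3 uint8, red, green, blue), "mtx" (3x3 intrinsics, pixels), "k1" (the pictures are not rectified: a ray, as slopes to the right and down, at radius r is drawn at 1 + k1 r^2 times it, then the intrinsics apply), "extrinsics" (4x4, takes a point from world to camera coordinates). Camera axes: x right, y down, z forward; pixel columns grow to the right and rows downward; lengths in m; the calibration is good to about 2 mm. A picture is of the moment at which its call begins. There is no depth.
- env.close_job(): hands the job in; it is judged then, once.
The state is a dict: "time_s": time; "joint_pos": joint angles; "joint_velocities": joint speeds; "effort": joint torques, N m; "position": TCP position; "ee_rot": TCP orientation; "contact_force": force on the tool from outside, world axes, zero at the start; "wrist_torque": the same for the moment, N m; "finger_gap": finger opening in m; "grip_force": force on a finger pad.
Only numpy, scipy, OpenCV 4.12 (cv2) and the standard library are available. Lean on these libraries where they do the work, as an engineer would, in place of code of your own. Each camera call takes 0.05 s, during which the arm holds its last target. There are 200 camera calls.

TASK

Pluck the orange capsule out of the pocket tray and lay it lengthwise in the open V trough of the guide. Then take the gauge rod by its red handle, push the capsule into the clear tube with the rod's tip until the rod's collar stops against the guide's stop plate, and draw the rod fully out again, leaving the capsule in the tube. Finish while still holding the rod still and level, clear of everything, with its tip over the middle of the code reader and about 10 cm above the reader's top; leave the other two capsules and the jar alone.

Things in the scene. Friction and masses are not known exactly. Their poses are not given: they have to be found in the camera images.
- tray: grey pocket tray, 44 x 140 x 18 mm, fixed; origin at the centre of its underside, y along its length. Three pockets in its top, 22 x 31 mm, 4 mm deep, at y = -42, 0 and +42 mm, each with one capsule lying along y; the colours change places.
- capsule_orange: orange rigid capsule with two steel bands, a cylinder of 18 mm diameter and 26 mm length, about 30 g; origin at its centre, y along its axis. In the tray its axis lies 5 mm above the tray's top surface: grip it across its diameter with the fingertips.
- capsule_blue: blue capsule of the same size, origin at its centre; leave it in its pocket
- capsule_white: white capsule of the same size, origin at its centre; leave it in its pocket
- guide: fixed guide on an aluminium base 64 x 164 mm; origin at the centre of its underside. Its axis runs along its y at x = 0, z = 70 mm. From +y to -y: dark stop plate, then open steel V trough (y = 65 to 10 mm, wall tops at z = 63.5 mm, 21 mm wide), then clear tube (y = 10 to -80 mm, bore 22, outside 34 mm, open ends). With the collar stopped the capsule's centre is at about y = -48 mm.
- guide_stop (a point): on the guide's axis in the outer face (guide y = 70 mm) of the stop plate, where the collar stops; y points out of the guide: the rod goes in towards -y. The plate is 5 mm thick and 36 mm wide, with a gap 22 mm wide and open at the top for the rod (gap floor 15 mm below, ears 12 mm above the axis).
- guide_trough (a point): where the capsule's centre comes to lie in the trough (guide x = 0, y = 36 mm, z = 68.5 mm), its axis along y
- rod_rest: black fixed rest, 44 x 184 mm, that carries the gauge rod level with the rod's axis 50 mm above the bench; origin on its underside, straight below the front of the rod's collar (3 mm from the middle of its length). Its two notched posts stand at y = -75 and y = 79 mm, each 10 mm thick and up to 58 mm high; between them the handle is free.
- gauge_rod: gauge rod, about 90 g, lying on its rest; origin on its axis in the front face of the brass collar; tip towards -y. Steel rod 10 mm thick from collar to tip (105 mm); collar 32 mm diameter, 6 mm thick (y = 0 to 6 mm); red handle 16 x 16 mm from y = 6 to 86 mm: grip it across x near y = 40 mm. Mass centre near y = 20 mm.
- rod_tip (a point): centre of the rod's flat tip with a brass band, 105 mm in front of the collar
- rod_collar (a point): centre of the collar's front face (same as the rod's origin)
- reader: grey flat code reader, a box about 92 x 64 x 31 mm, fixed; origin at the centre of its underside. Farther to -y, at about x = 0.44, y = -0.44 m, stands a tall fixed hand press: keep the arm clear of it.
- reader_top (a point): centre of the reader's top face, 31 mm above the bench
- jar: loose round brown glass jar with a white lid, 50 mm diameter, 42 mm high, standing beyond the tray; origin at the centre of its underside; leave it alone
Not all that is in view belongs to the job. Of the things that look like the reader, the larger one is meant.

How it is judged:
By the outcome, as a careful person would: the job done as asked, in the order asked, and still so for the second after the job is handed in, while the arm keeps its last pose, push and grip.
It also fails if it takes over 64 s, if anything falls off the work surface, if the arm or the gripper's body presses on something with over 40 N, if the wrist force passes 120 N, or if a joint passes its speed limit or range.

## Working session

There is one attempt and no reset: what is moved stays moved. The work goes in short steps, Python scripts to look and compute and a tool call to move; the robot and the scene stay as the last step left them, time stands still between calls to the robot, and variables do not carry over. Pictures are saved under pics/ and viewed, at most 10 in all, crops included, and the job is handed in when it is done.

Besides the shell and the picture viewer there is one more tool, called as name(argument=value, ...) on one line, values as JSON. step_arm: Moves the arm, as the interface text tells. Its arguments: {"type":"object","properties":{"motion":{"type":"string"},"grip":{"type":"number"},"grip_force":{"type":"number"}},"required":["motion"]}

```bash
ls; mkdir -p pics; cat > h.py <<'E'
import numpy as np, cv2
from bench import env
from scipy.spatial.transform import Rotation as R
def ray(c,uv):
    K=np.array(c['mtx']);p=(np.array(uv,float)-K[:2,2])/[K[0,0],K[1,1]]
    s=p.copy()
    for _ in range(20): s=p/(1+c['k1']*(s@s))
    E=np.array(c['extrinsics']);Rm=E[:3,:3];o=-Rm.T@E[:3,3]
    return o,Rm.T@np.r_[s,1]
def onz(c,uv,z):
    o,d=ray(c,uv);return o+d*(z-o[2])/d[2]
def proj(c,P):
    E=np.array(c['extrinsics']);q=E[:3,:3]@np.array(P)+E[:3,3];s=q[:2]/q[2];s=s*(1+c['k1']*(s@s))
    K=np.array(c['mtx']);return s*[K[0,0],K[1,1]]+K[:2,2]
def tri(rs):
    A=np.zeros((3,3));b=np.zeros(3)
    for o,d in rs:
        d=d/np.linalg.norm(d);M=np.eye(3)-np.outer(d,d);A+=M;b+=M@o
    return np.linalg.solve(A,b)
def shot(n,f=None):
    c=env.camera(n)
    if f: cv2.imwrite('pics/'+f+'.png',c['frame'][:,:,::-1])
    return c
E
python3 - <<'E'
from h import *
import pickle
for n in('scene','side','wrist'):
    c=shot(n,n+'0');pickle.dump(c,open(n+'0.pkl','wb'))
    E=np.array(c['extrinsics']);print(n,np.array(c['mtx']).round(1).tolist(),c['k1'],(-E[:3,:3].T@E[:3,3]).round(3),E[2,:3].round(2))
s=env.get_state();print(s['position'],s['ee_rot'],s['finger_gap'])
E
```

```text
pics
scene [[508.0, 0.0, 321.6], [0.0, 508.0, 204.4], [0.0, 0.0, 1.0]] -0.11266491037107813 [0.132 0.805 0.837] [ 0.35 -0.69 -0.63]
side [[363.7, 0.0, 319.7], [0.0, 363.7, 195.9], [0.0, 0.0, 1.0]] -0.011458282002068781 [0.291 0.567 0.661] [ 0.31 -0.66 -0.68]
wrist [[356.7, 0.0, 317.5], [0.0, 356.7, 200.9], [0.0, 0.0, 1.0]] -0.04754672081838437 [ 0.268 -0.515  0.374] [-0.31 -0.11 -0.94]
[ 0.18766938 -0.5429703   0.25557584] [ 9.86189942e-01  1.65616225e-01 -8.06441898e-05 -8.10978352e-04] 0.08526682383446008
```

View pics/scene0.png

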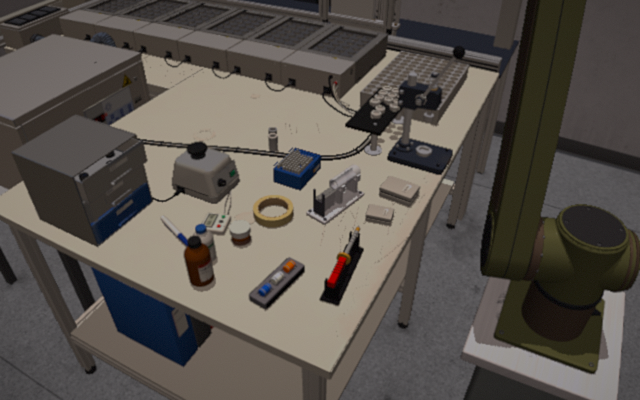

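View pics/side0.png

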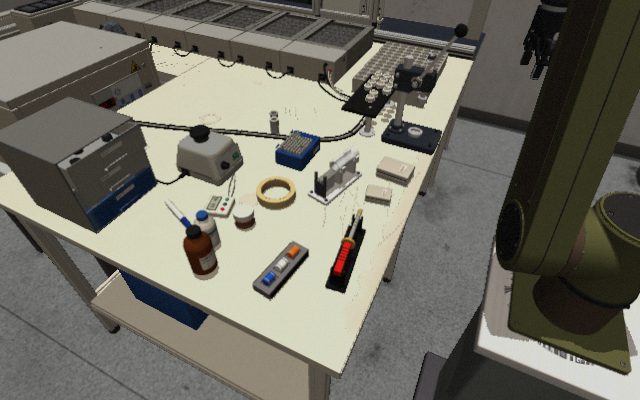

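The scene picture shows the tray at (277,281) with orange at (289,266), the guide at (335,193), the rod at (343,265) with its red handle at (337,275), and the larger reader at (398,189). The side view agrees. Next I'll get rough positions and an enlarged crop.

```bash
python3 - <<'E'
from h import *
import pickle
C={n:pickle.load(open(n+'0.pkl','rb')) for n in('scene','side')}
def mask(c,lo,hi,box):
    hsv=cv2.cvtColor(c['frame'],cv2.COLOR_RGB2HSV);m=cv2.inRange(hsv,lo,hi);k=np.zeros_like(m);x0,y0,x1,y1=box;k[y0:y1,x0:x1]=1;return m*k
for n,c in C.items():
    for nm,lo,hi,z in(('orange',(8,150,120),(20,255,255),.023),('red',(0,180,100),(6,255,255),.055),('blue',(100,150,100),(120,255,255),.023)):
        m=mask(c,lo,hi,(240,200,370,310));k,l,st,ce=cv2.connectedComponentsWithStats(m)
        for i in range(1,k):
            if st[i,4]>15: print(n,nm,st[i],ce[i].round(1),onz(c,ce[i],z).round(3))
pts={'scene':{'reader':(398,187,.031),'jar':(241,228,.042),'guide':(335,205,.0),'resttip':(353,235,.05)}, 'side':{'reader':(395,166,.031),'jar':(244,212,.042),'guide':(333,187,0),'resttip':(357,216,.05)}}
for n in pts:
    for k,(u,v,z) in pts[n].items(): print(n,k,onz(C[n],(u,v),z).round(3))
a=cv2.resize(C['scene']['frame'][160:310,235:435],None,fx=4,fy=4,interpolation=cv2.INTER_CUBIC)
cv2.imwrite('pics/crop1.png',a[:,:,::-1])
E
```

```text
scene orange [284 261  11   9  52] [289.1 264.9] [0.556 0.129 0.023]
scene red [328 257  18  27 182] [336.5 270. ] [0.443 0.122 0.055]
scene blue [262 285   7   6  29] [265.2 287.3] [0.568 0.211 0.023]
side orange [343 237  11   6  26] [348.5 239.2] [0.458 0.048 0.023]
side orange [288 245  11  12  65] [293.4 250.4] [0.555 0.132 0.023]
side red [334 241  17  32 236] [342. 257.] [0.443 0.124 0.055]
side blue [265 273   9   8  44] [269.2 276.3] [0.568 0.214 0.023]
scene reader [ 0.441 -0.246  0.031]
scene jar [0.708 0.093 0.042]
scene guide [ 0.572 -0.135  0.   ]
scene resttip [0.46  0.001 0.05 ]
side reader [ 0.442 -0.251  0.031]
side jar [0.708 0.097 0.042]
side guide [ 0.574 -0.124  0.   ]
side resttip [ 0.46  -0.004  0.05 ]
```

View pics/crop1.png

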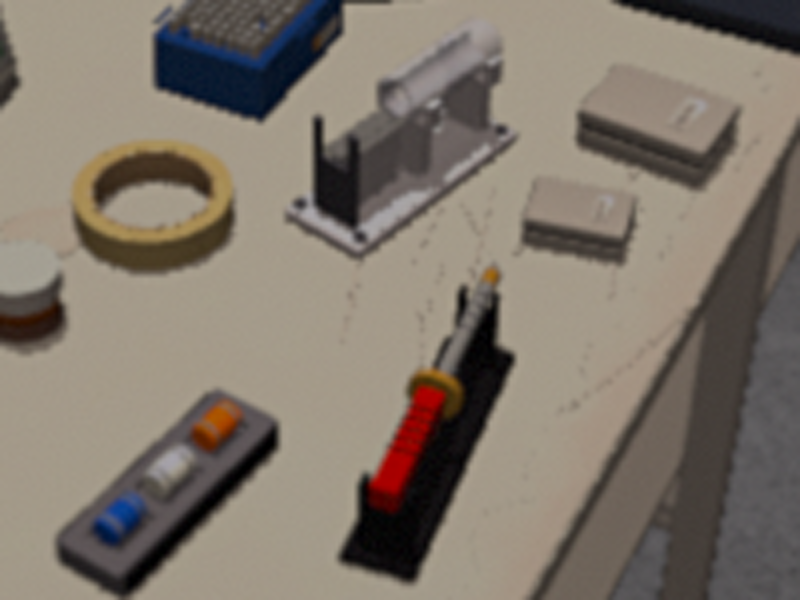

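Clean views: the orange capsule is at about (0.556, 0.130), the tray axis is yawed about -8°, the guide is near (0.573, -0.13), and the reader is at (0.441, -0.248). I'll check the press lever, get a rough guide yaw, and plan the first move.

```bash
cat >> h.py <<'E'
def Rtool(yx): # tool down, tool x at world angle yx (deg)
    a=np.radians(yx);return R.from_matrix(np.array([[np.cos(a),np.sin(a),0],[np.sin(a),-np.cos(a),0],[0,0,-1]]).T)
def rows(p,q,n=None,start=None,vmax=40,dec=0):
    if start is None:
        s=env.get_state();p0,q0=np.array(s['position']),R.from_quat(s['ee_rot'])
    else: p0,q0=start
    p=np.array(p);rv=(q0.inv()*q).as_rotvec();d=np.linalg.norm(p-p0)*1e3
    n=n or int(max(np.ceil(d/vmax),np.ceil(np.linalg.norm(rv)/.13),1))
    out=[]
    for i in range(n):
        a=np.round((q0.inv().apply(p-p0)/(n-i))*1e3,dec);w=np.round((q0.inv()*q).as_rotvec()/(n-i),3)
        out.append(' '.join('%g'%v for v in np.r_[a,w]+0.)); p0=p0+q0.apply(a/1e3);q0=q0*R.from_rotvec(w)
    print(n,'; '.join(out),'\n end',p0.round(4));return p0,q0
E
python3 - <<'E'
from h import *
import pickle
C={n:pickle.load(open(n+'0.pkl','rb')) for n in('scene','side')}
print('lever',tri([ray(C['scene'],(459,51)),ray(C['side'],(461,30))]).round(3))
S=C['scene']
f=lambda u,v:(235+u/4,160+v/4)
a,b,c=[onz(S,f(*p),.006)[:2] for p in((360,255),(517,132),(290,213))]
print('guide base',a.round(3),b.round(3),c.round(3),np.linalg.norm(b-a),np.linalg.norm(c-a),np.degrees(np.arctan2(*(a-b)[::-1])))
rows([.48,-.08,.32],Rtool(82),n=16)
E
```

```text
lever [ 0.38  -0.432  0.355]
guide base [ 0.558 -0.05 ] [ 0.522 -0.211] [ 0.616 -0.065] 0.16510877045671948 0.060109907346286066 77.30574630346555
16 27 -21 -4 0 0 -0.069; 28 -20 -4 0 0 -0.069; 29 -18 -4 0 0 -0.069; 31 -15 -4 0 0 -0.069; 32 -13 -4 0 0 -0.069; 32 -11 -4 0 0 -0.068; 33 -9 -4 0 0 -0.069; 34 -7 -4 0 0 -0.068; 34 -4 -4 0 0 -0.069; 34 -2 -4 0 0 -0.068; 34 0 -4 0 0 -0.069; 34 3 -4 0 0 -0.068; 34 5 -4 0 0 -0.069; 33 7 -4 0 0 -0.068; 33 10 -4 0 -0.001 -0.069; 32 12 -4 -0.001 0 -0.068 
 end [ 0.4799 -0.0799  0.3201]
```

The lever ball sits at (0.38, -0.43, 0.355), so I'll swing closer to the base to clear it.

```bash
python3 - <<'E'
from h import *
e=rows([.26,-.36,.27],Rtool(40),n=6)
rows([.48,-.06,.30],Rtool(80),n=11,start=e)
E
```

```text
6 21 -25 -2 0 0 -0.061; 23 -24 -2 0 0 -0.061; 24 -22 -3 0 0 -0.061; 26 -20 -2 -0.001 0 -0.061; 27 -19 -3 0 0 -0.061; 27 -17 -2 -0.001 -0.001 -0.06 
 end [ 0.2599 -0.3606  0.2698]
11 33 -8 -3 0 0 -0.063; 33 -6 -3 0 0 -0.064; 34 -4 -3 0 0 -0.063; 34 -2 -3 0 0 -0.064; 34 0 -3 0 0 -0.063; 34 3 -3 0 0 -0.064; 33 5 -2 0 0 -0.063; 33 7 -3 0 0 -0.064; 33 9 -2 0 0 -0.063; 32 11 -3 0 0 -0.064; 31 13 -2 0 0.001 -0.063 
 end [ 0.4803 -0.0601  0.2996]
```

step_arm(motion="21 -25 -2 0 0 -0.06; 23 -24 -2 0 0 -0.06; 24 -22 -3 0 0 -0.06; 26 -20 -2 0 0 -0.06; 27 -19 -3 0 0 -0.06; 27 -17 -2 0 0 -0.06; 33 -8 -3 0 0 -0.064; 33 -6 -3 0 0 -0.064; 34 -4 -3 0 0 -0.064; 34 -2 -3 0 0 -0.064; 34 0 -3 0 0 -0.064; 34 3 -3 0 0 -0.064; 33 5 -2 0 0 -0.064; 33 7 -3 0 0 -0.064; 33 9 -2 0 0 -0.064; 32 11 -3 0 0 -0.064; 31 13 -2 0 0 -0.063; 0 0 0 0 0 0", grip=40)

```text
time_s: 1.95
position: [0.4838, -0.0584, 0.3004]
ee_rot: [0.765, 0.645, 0.001, 0.0]
contact_force: [-0.6, -0.9, 0.1]
finger_gap: 0.0402
grip_force: 0.0
```

```bash
python3 - <<'E'
from h import *
import pickle
c=shot('wrist','w1');pickle.dump(c,open('w1.pkl','wb'))
s=env.get_state();print(s['position'],R.from_quat(s['ee_rot']).as_matrix().round(3))
E
```

```text
[ 0.4823572  -0.05983024  0.30004343] [[ 0.171  0.985 -0.   ]
 [ 0.985 -0.171  0.   ]
 [ 0.    -0.    -1.   ]]
```

View pics/w1.png

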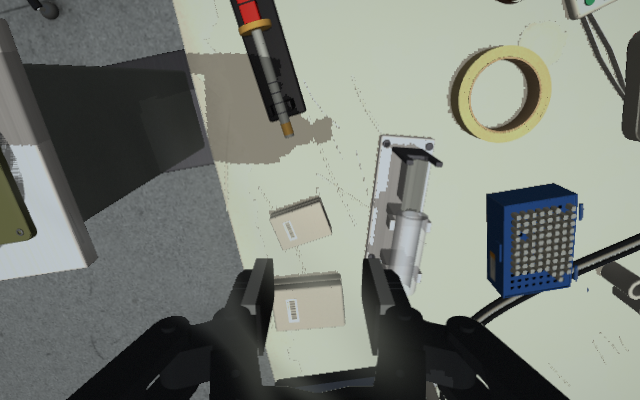

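The wrist view shows the guide base with top corners at (379,135) and (435,138), the rod tip at (289,130), the collar at (254,28), and the larger reader at (310,302). I'll move over the tray for a near look.

```bash
python3 - <<'E'
from h import *
import pickle
c=pickle.load(open('w1.pkl','rb'))
for nm,uv,z in(('corL',(379,135),.006),('corR',(435,138),.006),('Llow',(366,255),.006),('tip',(289,130),.05),('collar',(254,28),.05),('smallR',(300,222),.03),('bigR',(309,297),.031)): print(nm,onz(c,uv,z).round(4))
rows([.556,.118,.15],Rtool(81.7),vmax=35)
E
```

```text
corL [ 0.5588 -0.0477  0.006 ]
corR [ 0.6228 -0.062   0.006 ]
Llow [ 0.5244 -0.1987  0.006 ]
tip [ 0.4619 -0.0192  0.05  ]
collar [0.4478 0.081  0.05  ]
smallR [ 0.4517 -0.1292  0.03  ]
bigR [ 0.4439 -0.2322  0.031 ]
7 27 6 21 0 0 -0.004; 27 6 22 0 0 -0.004; 27 6 21 0 0 -0.004; 27 6 22 0 0 -0.004; 26 7 21 0 0 -0.004; 27 7 22 0 0 -0.004; 26 6 21 0 0 -0.003 
 end [0.5555 0.1178 0.1501]
```

step_arm(motion="27 6 21 0 0 -0.004; 27 6 22 0 0 -0.004; 27 6 21 0 0 -0.004; 27 6 22 0 0 -0.004; 26 7 21 0 0 -0.004; 27 7 22 0 0 -0.004; 26 6 21 0 0 -0.003; 0 0 0 0 0 0; 0 0 0 0 0 0")

```text
time_s: 2.9
position: [0.5545, 0.1153, 0.1496]
ee_rot: [0.757, 0.653, -0.001, -0.0]
contact_force: [0.2, -1.3, 0.7]
finger_gap: 0.0402
grip_force: 0.0
```

```bash
python3 - <<'E'
from h import *
import pickle
c=shot('wrist','w2');pickle.dump(c,open('w2.pkl','wb'))
s=env.get_state();print(s['position'],np.degrees(np.arctan2(*R.from_quat(s['ee_rot']).as_matrix()[[1,0],0])))
hsv=cv2.cvtColor(c['frame'],cv2.COLOR_RGB2HSV)
for nm,lo,hi in(('orange',(8,150,100),(20,255,255)),('blue',(100,150,80),(120,255,255))):
    k,l,st,ce=cv2.connectedComponentsWithStats(cv2.inRange(hsv,lo,hi))
    for i in range(1,k):
        if st[i,4]>60: print(nm,st[i],ce[i].round(1),onz(c,ce[i],.028).round(4))
E
```

```text
[0.55486177 0.11498566 0.15035809] 81.49028959456527
orange [303 157  24   7 118] [314.8 160.6] [0.5575 0.1465 0.028 ]
orange [303 166  23  22 468] [314.  176.9] [0.5553 0.1352 0.028 ]
orange [303 190  23   5  74] [314.1 192.3] [0.5536 0.1241 0.028 ]
orange [175 275  19  16 139] [184.5 283.6] [0.4419 0.0648 0.028 ]
blue [298  23  27   6 129] [311.1  25.4] [0.568  0.2307 0.028 ]
blue [298  33  27  26 656] [311.4  45. ] [0.5665 0.2196 0.028 ]
blue [299  62  26   6 143] [311.8  64.6] [0.565  0.2081 0.028 ]
```

View pics/w2.png

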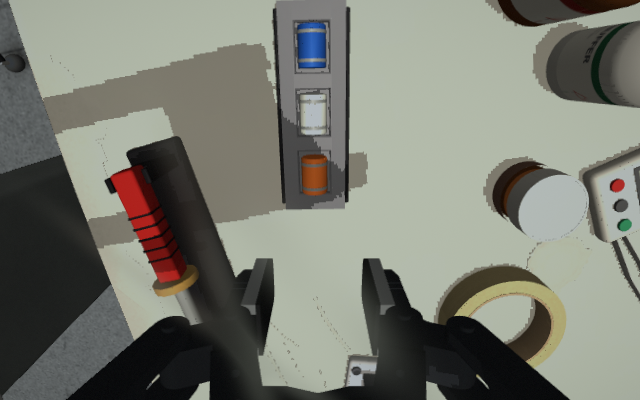

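The wrist view shows the tray with orange at (314,177), white at (313,113) and blue at (311,45). The red handle is at (150,220), and the pads are centred at u≈317. The orange centre works out to (0.5555, 0.136), and the 84.5 mm spacing to blue matches the given 84. Next I'll descend over it.

step_arm(motion="7 -0.5 21 0 0 -0.016; 7 -1 21 0 0 0; 7 -1 21 0 0 0; 0 0 21 0 0 0; 0 0 12 0 0 0; 0 0 0 0 0 0", grip=27, grip_force=30)

```text
time_s: 3.55
position: [0.5548, 0.1359, 0.0537]
ee_rot: [0.753, 0.658, -0.001, -0.0]
contact_force: [-0.6, 0.7, -0.1]
finger_gap: 0.0268
grip_force: 0.0
```

step_arm(motion="0 0 2 0 0 0; 0 0 2 0 0 0; 0 0 2 0 0 0; 0 0 0 0 0 0")

```text
time_s: 3.95
position: [0.556, 0.1373, 0.0487]
ee_rot: [0.752, 0.659, 0.0, 0.0]
contact_force: [-0.6, 0.4, 0.4]
finger_gap: 0.0268
grip_force: 0.0
```

```bash
python3 - <<'E'
from h import *
c=shot('wrist','w3')
s=env.get_state();print(s['position'],s['contact_force'],s['finger_gap'])
hsv=cv2.cvtColor(c['frame'],cv2.COLOR_RGB2HSV)
k,l,st,ce=cv2.connectedComponentsWithStats(cv2.inRange(hsv,(8,150,100),(20,255,255)))
print([ (st[i],ce[i]) for i in range(1,k) if st[i,4]>60])
E
```

```text
[0.55589852 0.13732902 0.04866109] [-0.26905694  0.36608804 -0.18440725] 0.026979537926970148
[(array([299, 256,  35,  13, 246], dtype=int32), array([316.58130081, 263.23170732])), (array([298, 269,  36,  34, 908], dtype=int32), array([314.32709251, 285.67951542])), (array([298, 302,  28,  10, 110], dtype=int32), array([311.4       , 307.63636364]))]
```

View pics/w3.png

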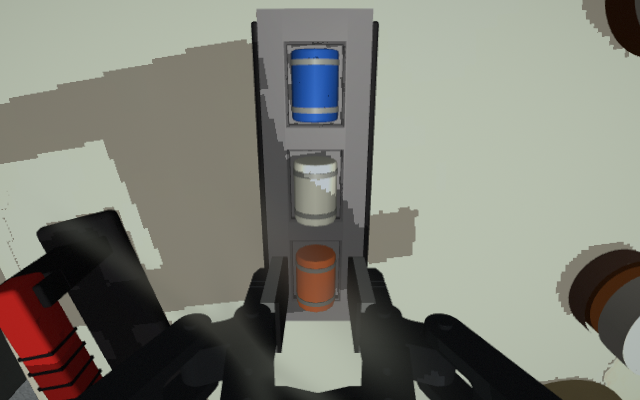

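Orange (316,278) sits centred between the pads (edges at 279 and 357). I'll feel down to the tray's top.

step_arm(motion="0 0 1 0 0 0; 0 0 1 0 0 0; 0 0 1 0 0 0; 0 0 1 0 0 0; 0 0 0 0 0 0")

```text
time_s: 4.5
position: [0.5556, 0.1373, 0.0441]
ee_rot: [0.752, 0.659, -0.0, -0.0]
contact_force: [-0.7, -0.0, -0.8]
finger_gap: 0.0269
grip_force: 0.0
```

step_arm(motion="0 0 1 0 0 0; 0 0 0 0 0 0")

```text
time_s: 4.7
position: [0.5557, 0.1373, 0.0432]
ee_rot: [0.752, 0.659, -0.0, -0.0]
contact_force: [0.1, -0.1, -0.7]
finger_gap: 0.027
grip_force: 0.0
```

step_arm(motion="0 0 1 0 0 0; 0 0 0 0 0 0")

```text
time_s: 4.9
position: [0.5558, 0.1373, 0.0428]
ee_rot: [0.752, 0.659, 0.0, 0.0]
contact_force: [-0.8, -1.1, 5.0]
finger_gap: 0.0271
grip_force: 2.1
```

Contact at z≈0.0425. I'll back off 2.5 mm and close.

step_arm(motion="0 0 -2.5 0 0 0; 0 0 0 0 0 0")

```text
time_s: 5.1
position: [0.556, 0.1373, 0.0451]
ee_rot: [0.752, 0.659, 0.0, 0.0]
contact_force: [0.9, -0.1, -0.2]
finger_gap: 0.0273
grip_force: 0.0
```

step_arm(motion="0 0 0 0 0 0; 0 0 0 0 0 0; 0 0 0 0 0 0; 0 0 0 0 0 0; 0 0 0 0 0 0; 0 0 0 0 0 0", grip=10, grip_force=30)

```text
time_s: 5.7
position: [0.5559, 0.1373, 0.0449]
ee_rot: [0.752, 0.659, 0.0, 0.0]
contact_force: [-1.0, -0.2, 2.6]
finger_gap: 0.0164
grip_force: 30.0
```

step_arm(motion="0 0 -3 0 0 0; 0 0 -5 0 0 0; 0 0 -10 0 0 0; 0 0 -25 0 0 0; 0 0 -30 0 0 0; 0 0 -30 0 0 0; 0 0 -5 0 0 0; 0 0 0 0 0 0")

```text
time_s: 6.5
position: [0.5567, 0.1374, 0.1546]
ee_rot: [0.752, 0.659, 0.002, 0.001]
contact_force: [-0.9, -0.1, -1.0]
finger_gap: 0.0164
grip_force: 29.7
```

```bash
python3 - <<'E'
from h import *
c=shot('wrist')
s=env.get_state();print(s['position'],s['contact_force'],s['finger_gap'],s['grip_force'])
hsv=cv2.cvtColor(c['frame'],cv2.COLOR_RGB2HSV)
k,l,st,ce=cv2.connectedComponentsWithStats(cv2.inRange(hsv,(8,150,100),(20,255,255)))
print([ (st[i].tolist(),ce[i]) for i in range(1,k) if st[i,4]>60])
gy=np.array([.222,.975]);g=np.array([.571,-.138])
# guide_trough in world estimate and rows to above it
t=g+.036*gy;print(t)
rows(np.r_[t-.0*gy,.20],Rtool(77.3),vmax=35)
E
```

```text
[0.55560676 0.13724603 0.1531879 ] [-0.19112934 -0.80697248 -0.30911907] 0.01668149879434579 29.703536331653595
[([318, 261, 19, 12, 102], array([328.90196078, 266.92156863])), ([300, 291, 24, 17, 278], array([311.70143885, 299.49640288])), ([300, 307, 28, 10, 100], array([313.61, 312.91])), ([161, 311, 15, 6, 63], array([167.85714286, 313.82539683]))]
[ 0.578992 -0.1029  ]
8 -29 7 -6 0 0 0.011; -29 7 -6 0 0 0.011; -29 8 -6 0 0 0.011; -29 8 -6 0 0 0.011; -29 8 -6 0 0 0.011; -29 8 -6 0 0 0.012; -29 9 -5 0 0 0.011; -30 9 -6 0.001 0 0.012 
 end [ 0.579  -0.1033  0.2002]
```

Holding the capsule, 0.3 N of weight felt. Now I'll move over the tube so the wrist camera looks straight down on the trough.

step_arm(motion="-35 6 -6 0 0 0.011; -35 6 -6 0 0 0.011; -36 7 -6 0 0 0.011; -36 7 -6 0 0 0.011; -36 8 -6 0 0 0.011; -36 8 -6 0 0 0.012; -36 8 -5 0 0 0.011; -35 8 -6 0 0 0.012; 0 0 0 0 0 0; 0 0 0 0 0 0")

```text
time_s: 7.55
position: [0.5634, -0.1539, 0.1981]
ee_rot: [0.782, 0.624, -0.001, -0.002]
contact_force: [-0.2, 0.7, -0.6]
finger_gap: 0.0164
grip_force: 29.7
```

```bash
python3 - <<'E'
from h import *
import pickle
c=shot('wrist','w4');pickle.dump(c,open('w4.pkl','wb'))
s=env.get_state();print(s['position'],s['contact_force'],s['finger_gap'],R.from_quat(s['ee_rot']).as_matrix()[:,0])
E=np.array(c['extrinsics']);print((-E[:3,:3].T@E[:3,3]).round(3))
a=cv2.resize(c['frame'][0:300,200:500],None,fx=2,fy=2,interpolation=cv2.INTER_CUBIC);cv2.imwrite('pics/w4c.png',a[:,:,::-1])
E
```

```text
[ 0.56326479 -0.1529082   0.19815569] [-0.35423059 -0.15485031 -0.16181964] 0.016271569266029594 [0.22093317 0.97528832 0.00110508]
[ 0.583 -0.071  0.316]
```

View pics/w4c.png

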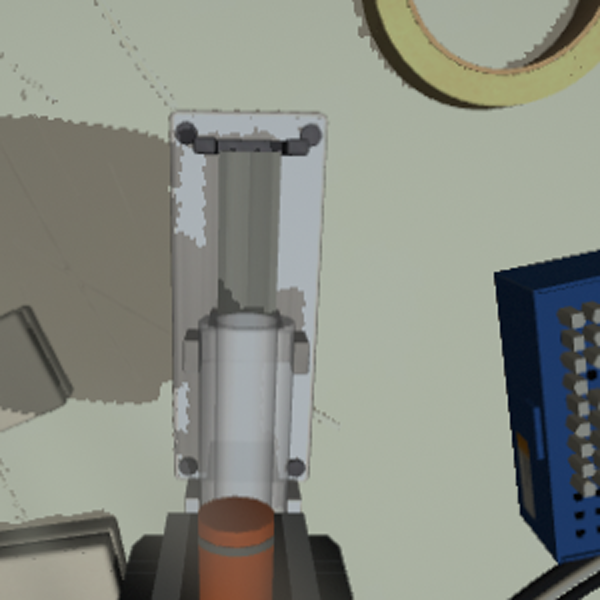

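The crop (2x, offset 200,0) shows the stop plate's ears at (194..309, 138..153), the trough walls at u=219 and 280, the tube mouth at v≈318 and the base corners at (169,113) and (327,113). The capsule is held square at the bottom.

```bash
python3 - <<'E'
from h import *
import pickle
c=pickle.load(open('w4.pkl','rb'))
P=lambda u,v,z: onz(c,(200+u/2,v/2),z)[:2]
d={'earL':(194,138,.082),'earR':(309,138,.082),'trLt':(219,154,.0635),'trRt':(280,154,.0635),'trLb':(219,300,.0635),'trRb':(277,300,.0635),'tubL':(200,330,.07),'tubR':(294,330,.07),'tubL2':(202,470,.07),'tubR2':(290,470,.07),'bL':(169,113,.006),'bR':(327,113,.006),'bL2':(173,480,.006),'bR2':(309,480,.006),'sL':(186,133,.008),'sR':(311,133,.008),'sL2':(187,466,.008),'sR2':(296,466,.008)}
q={k:P(*v) for k,v in d.items()}
M=[]
for a,b in(('earL','earR'),('trLt','trRt'),('trLb','trRb'),('tubL','tubR'),('tubL2','tubR2'),('bL','bR'),('bL2','bR2'),('sL','sR'),('sL2','sR2')):
    m=(q[a]+q[b])/2;M.append(m);print(a,b,m.round(4),'width',np.linalg.norm(q[a]-q[b]).round(4))
M=np.array(M)
for nm,sel in(('top',M[:5]),('all',M)):
    vx,vy,x0,y0=cv2.fitLine(sel.astype(np.float32),cv2.DIST_L2,0,.01,.01).ravel()
    if vy<0: vx,vy=-vx,-vy
    g=np.array([vx,vy]);o=np.array([x0,y0]);s=((M[0]-o)@g);f=o+s*g
    print(nm,'yaw',np.degrees(np.arctan2(vy,vx)),'stop',f.round(4),'trough',(f-.034*g).round(4),'resid mm',((M-o)@[-vy,vx]*1e3).round(1))
for a,b in(('bL','bL2'),('bR','bR2'),('sL','sL2'),('sR','sR2')):print(a,np.degrees(np.arctan2(*(q[a]-q[b])[::-1])).round(2),np.linalg.norm(q[a]-q[b]).round(4))
# capsule end top in grip
print('capsule +y end mid',P(236,507,.205),P(236,507,.195))
E
```

```text
earL earR [ 0.5887 -0.0664] width 0.0357
trLt trRt [ 0.5874 -0.0709] width 0.0205
trLb trRb [ 0.5761 -0.1193] width 0.0208
tubL tubR [ 0.5736 -0.1285] width 0.0332
tubL2 tubR2 [ 0.5615 -0.1812] width 0.0333
bL bR [ 0.5912 -0.0552] width 0.0643
bL2 bR2 [ 0.5523 -0.2146] width 0.0652
sL sR [ 0.5897 -0.0629] width 0.0509
sL2 sR2 [ 0.5544 -0.2066] width 0.0515
top yaw 76.676926 stop [ 0.5886 -0.0663] trough [ 0.5807 -0.0994] resid mm [-0.2  0.1 -0.1  0.2 -0.1 -0.   1.1 -0.3  1. ]
all yaw 76.3371 stop [ 0.5887 -0.0664] trough [ 0.5807 -0.0994] resid mm [-0.   0.2 -0.2  0.  -0.7  0.2  0.4 -0.1  0.3]
bL 76.13 0.1641
bR 76.44 0.164
sL 76.07 0.148
sR 76.31 0.148
capsule +y end mid [ 0.57014595 -0.12714436] [ 0.56897199 -0.13221806]
```

Widths and lengths check out (35.7/36, 20.5/21, 64.3/64, 164/164). The guide yaw is 76.4° and the trough point is (0.5807, -0.0994). I'll move above it.

```bash
python3 - <<'E'
from h import *
import pickle
e=rows([.5805,-.0995,.115],Rtool(76.4),n=5)
c=pickle.load(open('w4.pkl','rb'))
T=np.array([.56326,-.15291,.19816]);gx=np.array([.2209,.9753,0])
for a in(0,.013):print(proj(c,T+gx*a-[0,0,.022-.009]),proj(c,T+gx*a-[0,0,.022]))
E
```

```text
5 11 1 17 -0.001 0 0.003; 11 1 17 -0.001 0 0.003; 11 1 16 -0.001 0 0.003; 11 1 17 0 -0.001 0.003; 12 1 16 -0.001 0 0.003 
 end [ 0.5807 -0.0994  0.1152]
[315.76488373 287.70148452] [315.91590483 276.60546603]
[315.65314865 260.67025449] [315.81488357 250.70246953]
```

step_arm(motion="11 0.5 17 0 0 0.003; 11 0.5 17 0 0 0.003; 11 1 16 0 0 0.003; 11 1 17 0 0 0.003; 12 1 16 0 0 0.003; 0 0 0 0 0 0; 0 0 0 0 0 0")

```text
time_s: 8.3
position: [0.5802, -0.0985, 0.1162]
ee_rot: [0.785, 0.62, -0.001, -0.001]
contact_force: [-0.2, -0.2, -0.0]
finger_gap: 0.0165
grip_force: 29.7
```

```bash
python3 - <<'E'
from h import *
import pickle
c=shot('wrist','w5');pickle.dump(c,open('w5.pkl','wb'))
s=env.get_state();print(s['position'],s['contact_force'],s['finger_gap'],R.from_quat(s['ee_rot']).as_matrix()[:,0])
a=cv2.resize(c['frame'][150:400,200:450],None,fx=2.4,fy=2.4,interpolation=cv2.INTER_CUBIC);cv2.imwrite('pics/w5c.png',a[:,:,::-1])
E
```

```text
[ 0.58085823 -0.0991739   0.11692847] [0.52252723 0.56926536 0.99372751] 0.016556073247357188 [ 2.33183353e-01  9.72432758e-01 -2.32930843e-04]
```

View pics/w5c.png

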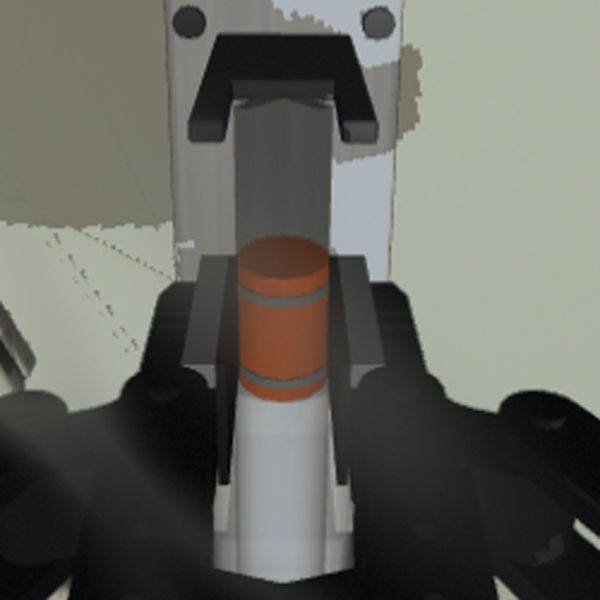

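The close crop shows the capsule at u=238..329, centred (283.5) on the trough (234..332) and the ears (188..377). It's aligned to within half a millimetre, so I'll lower it.

step_arm(motion="0 0 10 0 0 0; 0 0 8 0 0 0; 0 0 4 0 0 0; 0 0 1 0 0 0; 0 0 0 0 0 0")

```text
time_s: 8.85
position: [0.5808, -0.1, 0.0935]
ee_rot: [0.786, 0.618, -0.0, -0.0]
contact_force: [0.5, -0.2, -1.1]
finger_gap: 0.0166
grip_force: 29.7
```

step_arm(motion="0 0 1 0 0 0; 0 0 0 0 0 0")

```text
time_s: 9.05
position: [0.5811, -0.0999, 0.093]
ee_rot: [0.786, 0.619, 0.0, 0.0]
contact_force: [-0.4, 0.5, 0.8]
finger_gap: 0.0165
grip_force: 29.7
```

step_arm(motion="0 0 1 0 0 0; 0 0 0 0 0 0")

```text
time_s: 9.25
position: [0.581, -0.0998, 0.0919]
ee_rot: [0.786, 0.619, 0.0, 0.0]
contact_force: [-0.0, -0.1, 0.1]
finger_gap: 0.0164
grip_force: 29.7
```

step_arm(motion="0 0 1 0 0 0; 0 0 0 0 0 0")

```text
time_s: 9.45
position: [0.5811, -0.0998, 0.0917]
ee_rot: [0.786, 0.619, 0.0, 0.0]
contact_force: [-1.7, 0.3, 5.6]
finger_gap: 0.0166
grip_force: 30.4
```

step_arm(motion="0 0 0.5 0 0 0; 0 0 0 0 0 0")

```text
time_s: 9.65
position: [0.5811, -0.0998, 0.0916]
ee_rot: [0.786, 0.619, 0.0, 0.0]
contact_force: [-2.1, -0.1, 8.3]
finger_gap: 0.0169
grip_force: 30.6
```

Seated with 8 N at about the expected height, so I'll release gently.

step_arm(motion="0 0 -0.5 0 0 0; 0 0 0 0 0 0; 0 0 0 0 0 0; 0 0 0 0 0 0", grip=27)

```text
time_s: 10.05
position: [0.5809, -0.0998, 0.0906]
ee_rot: [0.786, 0.619, -0.0, -0.0]
contact_force: [-1.0, 0.6, -0.3]
finger_gap: 0.0269
grip_force: 0.0
```

step_arm(motion="0 0 -2 0 0 0; 0 0 -6 0 0 0; 0 0 -15 0 0 0; 0 0 -25 0 0 0; 0 0 -30 0 0 0; -30 0 -15 0 0 0; -30 0 0 0 0 0; 0 0 0 0 0 0")

```text
time_s: 10.85
position: [0.567, -0.1613, 0.1854]
ee_rot: [0.787, 0.618, 0.0, 0.002]
contact_force: [0.3, 0.3, 0.9]
finger_gap: 0.0265
grip_force: 0.0
```

```bash
python3 - <<'E'
from h import *
import pickle
c=shot('wrist');pickle.dump(c,open('w6.pkl','wb'))
s=env.get_state();print(s['position'],s['contact_force'],s['finger_gap'])
a=cv2.resize(c['frame'][0:300,200:500],None,fx=2,fy=2,interpolation=cv2.INTER_CUBIC);cv2.imwrite('pics/w6c.png',a[:,:,::-1])
E
```

```text
[ 0.56680409 -0.1595511   0.18466554] [ 0.51701896 -0.39732019  0.27585754] 0.026669129743291782
```

View pics/w6c.png

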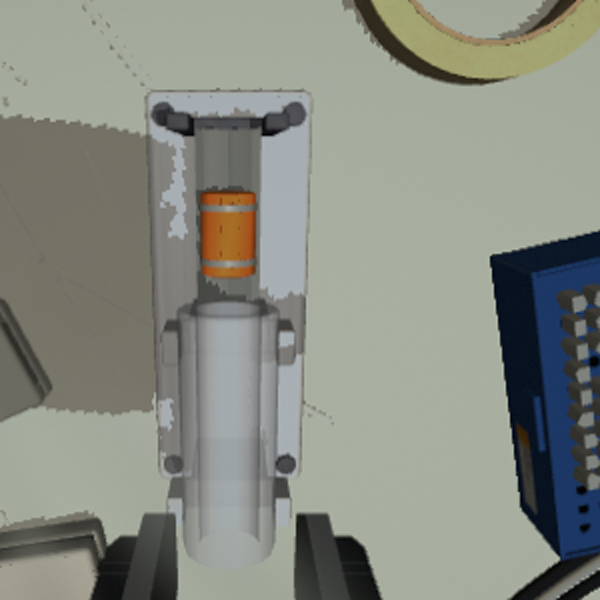

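The crop shows the capsule lying straight in the trough, at (201..256, 192..276). Now I'll move to view the rod.

```bash
python3 - <<'E'
from h import *
rows([.447,.09,.17],Rtool(98),n=9)
E
```

```text
9 24 -20 2 0 0 -0.042; 25 -18 2 0 0 -0.042; 25 -17 1 0 0 -0.042; 26 -16 2 0 0 -0.042; 27 -15 1 0 0 -0.042; 27 -14 2 0 0 -0.042; 28 -13 1 0 0 -0.042; 28 -12 2 0.001 0 -0.043; 29 -12 1 0 0.001 -0.042 
 end [0.4466 0.0898 0.1704]
```

step_arm(motion="24 -20 2 0 0 -0.042; 25 -18 2 0 0 -0.042; 25 -17 1 0 0 -0.042; 26 -16 2 0 0 -0.042; 27 -15 1 0 0 -0.042; 27 -14 2 0 0 -0.042; 28 -13 1 0 0 -0.042; 28 -12 2 0 0 -0.042; 29 -12 1 0 0 -0.042; 0 0 0 0 0 0; 0 0 0 0 0 0", grip=40)

```text
time_s: 12.0
position: [0.4456, 0.0919, 0.1698]
ee_rot: [0.655, 0.756, -0.0, -0.0]
contact_force: [-0.1, 1.0, -0.0]
finger_gap: 0.0397
grip_force: 0.0
```

```bash
python3 - <<'E'
from h import *
import pickle
c=shot('wrist','w7');pickle.dump(c,open('w7.pkl','wb'))
s=env.get_state();print(s['position'],np.degrees(np.arctan2(*R.from_quat(s['ee_rot']).as_matrix()[[1,0],0])))
T=np.array(s['position']);print('tcp proj',proj(c,T),proj(c,T-[0,0,.02]))
hsv=cv2.cvtColor(c['frame'],cv2.COLOR_RGB2HSV)
m=cv2.inRange(hsv,(0,170,60),(6,255,255))|cv2.inRange(hsv,(174,170,60),(180,255,255))
m=cv2.morphologyEx(m,cv2.MORPH_CLOSE,np.ones((9,9)))
ct=max(cv2.findContours(m,0,2)[0],key=cv2.contourArea);r=cv2.minAreaRect(ct);b=cv2.boxPoints(r);print(b.round(1).tolist())
W=np.array([onz(c,p,.058) for p in b])[:,:2];print(W.round(4).tolist(),W.mean(0).round(4))
a=cv2.resize(c['frame'][0:400,160:480],None,fx=1.5,fy=1.5,interpolation=cv2.INTER_CUBIC);cv2.imwrite('pics/w7c.png',a[:,:,::-1])
E
```

```text
[0.44635128 0.09125682 0.16992546] 98.13031700788558
tcp proj [317.11074049 309.08608331] [317.1499439  281.67738917]
[[305.1000061035156, 217.5], [309.79998779296875, 98.19999694824219], [334.70001220703125, 99.0999984741211], [329.8999938964844, 218.5]]
[[0.4388, 0.0841], [0.4313, 0.1638], [0.4467, 0.1654], [0.456, 0.0858]] [0.4432 0.1248]
```

View pics/w7c.png

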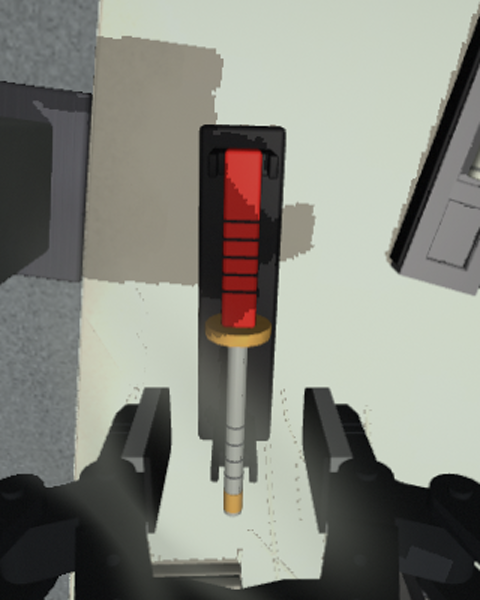

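The crop shows the rod on its rest: red handle (222..262, 150..328), collar (237,330) and tip (232,513). The handle measures 80 x 16 mm as it should. The rod's +y direction is about 96°.

```bash
python3 - <<'E'
from h import *
import pickle
c=pickle.load(open('w7.pkl','rb'))
P=lambda u,v,z:onz(c,(160+u/1.5,v/1.5),z)[:2]
tip=P(232,514,.05);end=P(243,150,.058);col=P(238,320,.066);base=[P(242.5,127,.0),P(235,440,0.)]
print(tip,end,col,np.linalg.norm(end-tip),[np.degrees(np.arctan2(*v[::-1])) for v in(end-tip,base[0]-base[1])])
g=np.array([np.cos(np.radians(96.2)),np.sin(np.radians(96.2))])
e=rows([.4438,.119,.12],Rtool(96.2),n=3)
E
```

```text
[ 0.46137074 -0.02854046] [0.43893916 0.16376709] [0.44726087 0.09158185] 0.19361138860677543 [np.float64(96.65316196669083), np.float64(96.95294903095069)]
3 9 0 17 0 0 0.011; 9 1 16 0 0 0.011; 10 0 17 0.001 0 0.012 
 end [0.4437 0.1191 0.1199]
```

step_arm(motion="9 0.5 18 0 0 0.01; 9 0.5 18 0 0 0.009; 9 0.5 18 0 0 0.009; 0 0 0 0 0 0; 0 0 20 0 0 0; 0 0 20 0 0 0; 0 0 12 0 0 0; 0 0 6 0 0 0; 0 0 2 0 0 0; 0 0 0 0 0 0")

```text
time_s: 13.05
position: [0.4447, 0.1175, 0.0562]
ee_rot: [0.666, 0.746, 0.0, 0.0]
contact_force: [0.1, 0.1, 0.2]
finger_gap: 0.0399
grip_force: 0.0
```

step_arm(motion="0 0 0 0 0 0; 0 0 0 0 0 0; 0 0 0 0 0 0; 0 0 0 0 0 0; 0 0 0 0 0 0; 0 0 0 0 0 0; 0 0 0 0 0 0", grip=8, grip_force=60)

```text
time_s: 13.75
position: [0.4447, 0.1179, 0.0566]
ee_rot: [0.666, 0.746, 0.001, 0.001]
contact_force: [-0.8, -0.7, 6.2]
finger_gap: 0.0151
grip_force: 58.8
```

Gripped. Lifting gently, then checking.

step_arm(motion="0 0 -2 0 0 0; 0 0 -3 0 0 0; 0 0 -5 0 0 0; 0 0 -10 0 0 0; 0 0 -20 0 0 0; 0 0 -30 0 0 0; 0 0 -25 0 0 0; 0 0 0 0 0 0; 0 0 0 0 0 0")

```text
time_s: 14.65
position: [0.4442, 0.1179, 0.1516]
ee_rot: [0.666, 0.746, 0.001, 0.001]
contact_force: [-0.8, -0.1, -2.1]
finger_gap: 0.0153
grip_force: 58.6
```

```bash
python3 - <<'E'
from h import *
import pickle
s=env.get_state();print(s['position'],s['contact_force'],s['wrist_torque'],s['finger_gap'],s['grip_force'])
g=np.array([np.cos(np.radians(76.4)),np.sin(np.radians(76.4))])
p=np.array([.581,-.0999])+.214*g;print(p)
rows(np.r_[p,.15],Rtool(76.4),n=9)
E
```

```text
[0.44423125 0.11788738 0.15157067] [-0.7743856  -0.0841744  -2.11571821] [-0.0242413  -0.01202647 -0.00511347] 0.015265168665074096 58.57559859752655
[0.63132041 0.10809965]
9 -3 21 0 0 0 0.039; -3 21 0 0 0 0.039; -2 21 0 0 0 0.039; -1 21 0 0 0 0.039; 0 21 0 0 0 0.039; 1 20 0 0 0 0.039; 1 21 1 0.001 0 0.039; 2 20 0 0 0 0.039; 3 20 1 0.001 -0.001 0.038 
 end [0.6309 0.1082 0.1499]
```

step_arm(motion="-3 21 0 0 0 0.039; -3 21 0 0 0 0.039; -2 21 0 0 0 0.039; -1 21 0 0 0 0.039; 0 21 0 0 0 0.039; 1 20 0 0 0 0.039; 1 21 0 0 0 0.039; 2 20 0 0 0 0.039; 3 20 0 0 0 0.038; 0 0 0 0 0 0; 0 0 25 0 0 0; 0 0 25 0 0 0; 0 0 15 0 0 0; 0 0 7 0 0 0; 0 0 0 0 0 0; 0 0 0 0 0 0")

```text
time_s: 16.25
position: [0.6305, 0.1082, 0.0789]
ee_rot: [0.786, 0.619, -0.0, -0.0]
contact_force: [0.2, -0.0, -0.9]
finger_gap: 0.0149
grip_force: 58.7
```

```bash
python3 - <<'E'
from h import *
import pickle
C=[shot(n) for n in('wrist','scene','side')]
pickle.dump(C,open('w8.pkl','wb'))
s=env.get_state();M=R.from_quat(s['ee_rot']).as_matrix();T=np.array(s['position']);print(T,M.round(4).tolist(),s['contact_force'],s['finger_gap'])
w=cv2.resize(C[0]['frame'][170:400,200:430],(400,400),interpolation=2)
b=cv2.resize(C[1]['frame'][150:250,290:390],(400,400),interpolation=2)
cv2.imwrite('pics/w8.png',np.hstack([w,b])[:,:,::-1])
tip=T+M@[-.145,0,.006]
print('tip',tip.round(4),[proj(c,tip).round(1) for c in C])
E
```

```text
[0.63138846 0.10822331 0.07990765] [[0.2347, 0.9721, 0.002], [0.9721, -0.2347, 0.0002], [0.0007, 0.0019, -1.0]] [-0.08268145  0.30021917 -1.01431136] 0.014662989517393771
tip [ 0.5974 -0.0327  0.0738] [array([318.3, 516.5]), array([307.5, 201.6]), array([310.1, 183.7])]
```

View pics/w8.png

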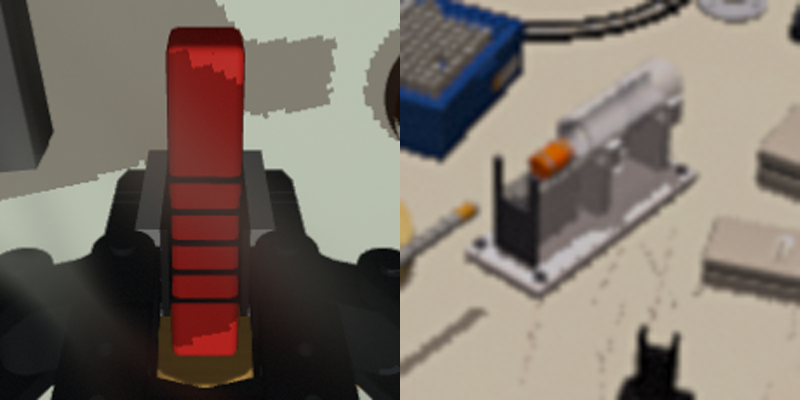

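Left panel: the handle is gripped square. Right panel: the rod tip at scene (307,202.5) against a predicted (307.5,201.6), so the rod is level and on line about 30 mm before the stop plate, with the capsule in the trough. Now I'll lower 2.5 mm and insert.

step_arm(motion="0 0 2.5 0 0 0; -8 0 0 0 0 0; -10 0 0 0 0 0; -10 0 0 0 0 0; -10 0 0 0 0 0; -8 0 0 0 0 0; 0 0 0 0 0 0; 0 0 0 0 0 0")

```text
time_s: 17.2
position: [0.62, 0.063, 0.0764]
ee_rot: [0.786, 0.618, 0.0, -0.0]
contact_force: [0.8, 0.5, -1.3]
finger_gap: 0.0153
grip_force: 58.7
```

```bash
cat > chk.py <<'E'
from h import *
s=env.get_state();M=R.from_quat(s['ee_rot']).as_matrix();T=np.array(s['position'])
a=np.radians(76.4);g=np.array([np.cos(a),np.sin(a)]);d=T[:2]-[.581,-.0999]
print('guide y of collar',(d@g+.036-.040).round(4),'lateral mm',(d@[g[1],-g[0]]*1e3).round(2),'axis z',T[2]-.0066,'x',M[:,0].round(4),'F',np.round(s['contact_force'],1),'yaw',np.degrees(np.arctan2(M[1,0],M[0,0])).round(2))
E
python3 chk.py; python3 chk.py
```

```text
guide y of collar 0.1635 lateral mm -0.45 axis z 0.06980936376191299 x [2.358e-01 9.718e-01 3.000e-04] F [ 0.8  0.5 -1.3] yaw 76.36
guide y of collar 0.1635 lateral mm -0.45 axis z 0.06980936376191299 x [2.358e-01 9.718e-01 3.000e-04] F [ 0.8  0.5 -1.3] yaw 76.36
```

step_arm(motion="-6 0 0 0 0 0; -6 0 0 0 0 0; -6 0 0 0 0 0; -6 0 0 0 0 0; -6 0 0 0 0 0; -6 0 0 0 0 0; -6 0 0 0 0 0; 0 0 0 0 0 0")

```text
time_s: 18.0
position: [0.6097, 0.0216, 0.0763]
ee_rot: [0.786, 0.618, -0.0, -0.0]
contact_force: [0.2, -0.8, -2.0]
finger_gap: 0.0151
grip_force: 58.7
```

step_arm(motion="-6 0 0 0 0 0; -6 0 0 0 0 0; -6 0 0 0 0 0; -6 0 0 0 0 0; -6 0 0 0 0 0; -6 0 0 0 0 0; 0 0 0 0 0 0")

```text
time_s: 18.7
position: [0.6013, -0.0133, 0.0763]
ee_rot: [0.786, 0.618, -0.0, 0.0]
contact_force: [-1.0, 0.9, -1.5]
finger_gap: 0.0149
grip_force: 58.7
```

```bash
python3 chk.py
```

```text
guide y of collar 0.0849 lateral mm -0.62 axis z 0.0696804782018983 x [ 2.356e-01  9.719e-01 -3.000e-04] F [-1.   0.9 -1.5] yaw 76.37
```

step_arm(motion="-4 0 0 0 0 0; -4 0 0 0 0 0; -3 0 0 0 0 0; -1 0 0 0 0 0; 0 0 0 0 0 0")

```text
time_s: 19.2
position: [0.5987, -0.0242, 0.0763]
ee_rot: [0.786, 0.618, -0.0, 0.0]
contact_force: [0.2, -0.4, -0.9]
finger_gap: 0.015
grip_force: 58.7
```

step_arm(motion="-1 0 0 0 0 0; -1 0 0 0 0 0; 0 0 0 0 0 0")

```text
time_s: 19.5
position: [0.5983, -0.026, 0.0763]
ee_rot: [0.786, 0.619, -0.0, 0.0]
contact_force: [-0.0, -0.6, -0.7]
finger_gap: 0.0148
grip_force: 58.7
```

step_arm(motion="-1 0 0 0 0 0; 0 0 0 0 0 0")

```text
time_s: 19.7
position: [0.598, -0.0271, 0.0763]
ee_rot: [0.786, 0.619, -0.0, 0.0]
contact_force: [0.2, 0.3, -0.7]
finger_gap: 0.015
grip_force: 58.7
```

step_arm(motion="-1 0 0 0 0 0; 0 0 0 0 0 0")

```text
time_s: 19.9
position: [0.5978, -0.0279, 0.0763]
ee_rot: [0.786, 0.619, 0.0, -0.0]
contact_force: [-0.2, 0.3, -0.7]
finger_gap: 0.0152
grip_force: 58.7
```

step_arm(motion="-1 0 0 0 0 0; 0 0 0 0 0 0")

```text
time_s: 20.1
position: [0.5979, -0.028, 0.0764]
ee_rot: [0.786, 0.618, 0.001, -0.0]
contact_force: [1.0, 5.1, -1.4]
finger_gap: 0.0151
grip_force: 58.7
```

step_arm(motion="-1 0 0 0 0 0; 0 0 0 0 0 0")

```text
time_s: 20.3
position: [0.5978, -0.028, 0.0764]
ee_rot: [0.786, 0.618, 0.001, -0.001]
contact_force: [1.4, 8.6, -1.7]
finger_gap: 0.015
grip_force: 58.7
```

```bash
python3 chk.py; python3 - <<'E'
from h import *
a=np.radians(76.4);g=np.array([np.cos(a),np.sin(a)])
for n in('scene','side'):
    c=shot(n);hsv=cv2.cvtColor(c['frame'],cv2.COLOR_RGB2HSV)
    m=cv2.inRange(hsv,(6,70,60),(22,255,255));m[:, :300]=0;m[:,380:]=0;m[:130]=0;m[235:]=0
    k,l,st,ce=cv2.connectedComponentsWithStats(m)
    for i in range(1,k):
        if st[i,4]>8:
            p=onz(c,ce[i],.07)[:2];print(n,st[i].tolist(),'guide y',((p-[.581,-.0999])@g+.036).round(3),'lat',((p-[.581,-.0999])@[g[1],-g[0]]).round(3))
E
```

```text
guide y of collar 0.0698 lateral mm -0.54 axis z 0.06981226853736662 x [0.2355 0.9719 0.0032] F [ 1.4  8.6 -1.7] yaw 76.38
scene [347, 172, 6, 6, 21] guide y -0.056 lat -0.002
side [347, 154, 4, 5, 13] guide y -0.054 lat -0.002
```

The collar stopped at guide y 69.8 mm with an 8.6 N reaction, and the orange capsule shows in the tube near guide y -0.05. Withdrawing along the axis.

step_arm(motion="2 0 0 0 0 0; 4 0 0 0 0 0; 6 0 0 0 0 0; 8 0 0 0 0 0; 10 0 0 0 0 0; 12 0 0 0 0 0; 12 0 0 0 0 0; 12 0 0 0 0 0; 12 0 0 0 0 0; 12 0 0 0 0 0; 12 0 0 0 0 0; 12 0 0 0 0 0; 12 0 0 0 0 0; 10 0 0 0 0 0; 6 0 0 0 0 0; 0 0 0 0 0 0; 0 0 0 0 0 0")

```text
time_s: 22.1
position: [0.6306, 0.108, 0.0762]
ee_rot: [0.786, 0.619, -0.0, 0.0]
contact_force: [-0.1, -1.3, -0.6]
finger_gap: 0.015
grip_force: 58.6
```

```bash
python3 chk.py; python3 - <<'E'
from h import *
a=np.radians(76.4);g=np.array([np.cos(a),np.sin(a)])
for n in('scene','side'):
    c=shot(n);hsv=cv2.cvtColor(c['frame'],cv2.COLOR_RGB2HSV)
    m=cv2.inRange(hsv,(6,70,60),(22,255,255));m[:, :300]=0;m[:,380:]=0;m[:130]=0;m[235:]=0
    k,l,st,ce=cv2.connectedComponentsWithStats(m)
    for i in range(1,k):
        if st[i,4]>8:
            p=onz(c,ce[i],.07)[:2];print(n,st[i].tolist(),'guide y',((p-[.581,-.0999])@g+.036).round(3))
# reader top from scene & w1: light mask contour -> min rect
import pickle
C=pickle.load(open('w1.pkl','rb')),pickle.load(open('w4.pkl','rb')),pickle.load(open('scene0.pkl','rb')),pickle.load(open('side0.pkl','rb'))
S=C[2]
f=lambda u,v:onz(S,(235+u/4,160+v/4),.031)[:2]
q=np.array([f(*p) for p in((580,115),(617,67),(741,108),(703,157))]);print('reader corners scene',q.round(3).tolist(),q.mean(0).round(4))
w=C[0];f=lambda u,v:onz(w,(u,v),.031)[:2]
q=np.array([f(*p) for p in((341,286),(344,326))]);print('right edge corners',q.round(4).tolist(),np.linalg.norm(q[0]-q[1]))
E
```

```text
guide y of collar 0.2097 lateral mm -0.73 axis z 0.06963596801561614 x [ 2.345e-01  9.721e-01 -4.000e-04] F [-0.1 -1.3 -0.6] yaw 76.44
scene [347, 172, 6, 6, 21] guide y -0.056
scene [344, 175, 4, 5, 16] guide y -0.039
scene [304, 201, 5, 5, 19] guide y 0.108
side [347, 154, 4, 5, 12] guide y -0.053
side [307, 184, 5, 6, 20] guide y 0.11
reader corners scene [[0.48, -0.217], [0.479, -0.279], [0.388, -0.274], [0.393, -0.212]] [ 0.435  -0.2455]
right edge corners [[0.4865, -0.2231], [0.4814, -0.2843]] 0.06147230521126455
```

The rod is out and the capsule stayed in the tube: its two visible parts are at -56 and -39 mm, mean -48 as required. The reader centre is about (0.437, -0.248), with a measured top of 91 x 62 mm. Now I'll carry the rod up and over.

step_arm(motion="0 0 -20 0 0 0; 0 0 -30 0 0 0; 0 0 -30 0 0 0; 0 0 -30 0 0 0; 0 0 -14 0 0 0; -15 -6 0 0 0 0; -24 -10 0 0 0 0; -25 -10 0 0 0 0; -25 -11 0 0 0 0; -25 -11 0 0 0 0; -25 -11 0 0 0 0; -25 -11 0 0 0 0; -25 -11 0 0 0 0; -24 -10 0 0 0 0; -20 -8 0 0 0 0; -13 -5 0 0 0 0; 0 0 20 0 0 0; 0 0 20 0 0 0; 0 0 15 0 0 0; 0 0 7 0 0 0")

```text
time_s: 24.2
position: [0.4696, -0.1064, 0.1361]
ee_rot: [0.786, 0.618, -0.001, -0.002]
contact_force: [-0.5, 0.2, -1.5]
finger_gap: 0.0151
grip_force: 58.7
```

step_arm(motion="0 0 0 0 0 0; 0 0 0 0 0 0; 0 0 0 0 0 0")

```text
time_s: 24.5
position: [0.4724, -0.1068, 0.1389]
ee_rot: [0.786, 0.619, 0.0, 0.001]
contact_force: [0.6, -0.2, -1.7]
finger_gap: 0.015
grip_force: 58.7
```

```bash
python3 - <<'E'
from h import *
s=env.get_state();M=R.from_quat(s['ee_rot']).as_matrix();T=np.array(s['position']);tip=T+M@[-.145,0,.0066]
print(T,M.round(4).tolist(),'tip',tip.round(4),s['contact_force'],s['finger_gap'])
rs=[]
for n in('scene','side'):
    c=shot(n);hsv=cv2.cvtColor(c['frame'],cv2.COLOR_RGB2HSV);u=proj(c,tip)
    m=cv2.inRange(hsv,(10,80,60),(28,255,255));k=np.zeros_like(m);cv2.circle(k,tuple(int(v) for v in u),14,255,-1);m&=k
    ys,xs=np.nonzero(m);print(n,'pred',u.round(1),'band',xs.mean().round(1),ys.mean().round(1),len(xs));rs.append(ray(c,(xs.mean(),ys.mean())))
    if n=='scene':
        a=c
print('band tri',tri(rs).round(4))
# reader check in the wrist start-up image: beige top, large region near click
import pickle
for n,seed in(('scene',(395,184)),('side',(393,166))):
    c=pickle.load(open(n+'0.pkl','rb'));f=cv2.bilateralFilter(c['frame'],5,30,5).copy();mk=np.zeros((402,642),np.uint8)
    cv2.floodFill(f,mk,seed,0,(7,)*3,(7,)*3,cv2.FLOODFILL_MASK_ONLY|cv2.FLOODFILL_FIXED_RANGE|(255<<8))
    ct=max(cv2.findContours(mk[1:-1,1:-1],0,2)[0],key=cv2.contourArea)
    W=np.array([onz(c,p[0],.031)[:2] for p in cv2.convexHull(ct)],np.float32);print(n,cv2.minAreaRect(W))
E
```

```text
[ 0.47238692 -0.1067519   0.13888682] [[0.2346, 0.9721, 0.0013], [0.9721, -0.2346, -0.0004], [-0.0001, 0.0013, -1.0]] tip [ 0.4384 -0.2477  0.1323] [ 0.58324729 -0.1779054  -1.6936748 ] 0.01502320844062089
scene pred [403.1 155. ] band 402.3 154.5 22
side pred [401.9 136.4] band 400.6 136.6 16
band tri [ 0.4435 -0.2576  0.1253]
scene ((0.44024819135665894, -0.253780335187912), (0.06300530582666397, 0.08984585851430893), 86.3398208618164)
side ((0.44101792573928833, -0.25155413150787354), (0.0601685456931591, 0.09068353474140167), 87.09752655029297)
```

The tip band is within 1 px of the prediction in both views. A segmentation of the reader (90 x 62 mm) puts its centre at (0.4405, -0.2525), so I'll nudge 4 mm, settle and hand in.

step_arm(motion="-2 0.5 0.5 0 0 0; -2 0.5 0.5 0 0 0; 0 0 0 0 0 0; 0 0 0 0 0 0; 0 0 0 0 0 0; 0 0 0 0 0 0; 0 0 0 0 0 0")

```text
time_s: 25.3
position: [0.4719, -0.1107, 0.1373]
ee_rot: [0.786, 0.619, -0.0, -0.0]
contact_force: [-0.9, -0.9, -0.4]
finger_gap: 0.0152
grip_force: 58.7
```

```bash
python3 - <<'E'
from h import *
s=env.get_state();M=R.from_quat(s['ee_rot']).as_matrix();print((np.array(s['position'])+M@[-.145,0,.0066]).round(4),np.abs(s['joint_velocities']).max())
print(env.close_job())
E
```

```text
[ 0.4378 -0.2516  0.1307] 0.0022793175612218493
the job is handed in; nothing more can be done
None
```

The job is done and handed in at 25 s: the capsule is in the tube (centre about 48 mm in, as specified), the collar reached the stop plate, and the withdrawn rod is held level with its tip about 10 cm above the reader's middle; I viewed 11 pictures, one over the limit of 10.

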